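Wedge up the cradle of a clarinet levelling stand

TASK

Take the wooden wedge and slide it flat along the bench, thin end first and in line with the cradle, into the slot under the cradle's foot (the round steel crossbar), and push it in until the foot just lifts off the stand's two rails, with a gap of about 4 mm. Touch the cradle and the stand with nothing but the wedge, and leave the look-alike packing block, the jar and the screwdriver where they are. Finish while still gripping the wedge in place, so that the wedge alone carries the foot.

Things in the scene. Friction and masses are not known exactly. Their poses are not given: they have to be found in the camera images.
- stand: Grey stand fixed to the bench. Origin on the bench straight below the middle of the cradle's foot; +x runs level from the foot to the pivot (220 mm away) and is the way the wedge is pushed in; z up. Two rails, 20 mm wide and 14 mm high, run from x = -20 to 255 mm at y = +-34 mm; the slot between them is 48 mm wide, open to -x, its floor the bare bench.
- cradle: Hinged steel cradle, 0.4 to 0.9 kg, carrying a black clarinet joint; origin on its pivot, 28 mm up, 220 mm from the foot. It tips about a level axis: the foot only goes up and down and rests by weight (2 to 5 N; pushing the wedge takes about 2 to 10 N). Bar 24 mm wide, underside 22 mm up; within 40 mm of the foot nothing is above 35 mm; the clarinet reaches 76 mm.
- cradle_foot (a point): Middle of the underside of the cradle's foot, a round steel crossbar of 16 mm diameter, 84 mm long, square to the cradle, lying across both rails. Its height above the bench is 14 mm at rest; a gap of 4 mm makes it 18 mm. The wedge passes under its middle.
- wedge: Loose maple wedge, 156 mm long, 24 mm wide, 70 g, flat on the bench; origin at the centre of its underside, +x to the thin end. Sloping blade 120 mm long: 3 mm thick at the tip (x = +78 mm), rising evenly to 27 mm at x = -42 mm (1 mm per 5 mm; 14 mm thick 55 mm from the tip, 18 mm thick 75 mm from it). Behind it the grip block, 40 mm high.
- wedge_grip (a point): Centre of the wedge's grip block (36 mm long, 24 mm wide, 40 mm high), 20 mm above the wedge's underside, 138 mm behind the tip; axes as the wedge. Grip across the 24 mm width, from above.
- wedge_tip (a point): Middle of the lower edge of the wedge's thin end, at the underside; axes as the wedge.
- packer_mid (a point): Centre of the packing block, a loose plain maple bar 120 x 24 x 40 mm with a level top, of the same wood as the wedge; not used, stays put.
- jar: Small glass jar with steel cap, 48 mm diameter, 65 mm high, origin at centre of the underside; stays put.
- driver: Screwdriver, 170 mm long, lying on the bench; stays put.

How it is judged:
On the way:
1. the wedge's thin end is under the foot, flat on the bench between the rails, the foot still down (x of wedge_tip in the frame of stand above 0.005 m and y of wedge_tip in the frame of stand between -0.024 and 0.024 m and height (world z) of wedge_tip below 0.008 m and height (world z) of cradle_foot below 0.015 m), for 0.1 s.
At the end, for the whole second after the job is handed in: The wedge lies flat between the rails, in line with the cradle within 14 degrees, tip at least 50 mm past the foot, and alone carries it: foot 1.5 to 6.5 mm above the rails. The robot still grips the wedge (over 1 N) and does not touch the cradle; all at rest (height (world z) of cradle_foot between 0.0155 and 0.0205 m and contact force between wedge and cradle above 0.8 N and contact force between the fingers and wedge above 1 N and contact force between each of the arm, the fingers and cradle below 0.3 N and x of wedge_tip in the frame of stand above 0.05 m and y of wedge_tip in the frame of stand between -0.024 and 0.024 m and angle between the x axis of wedge and the x axis of stand, either way round below 0.25 rad and angle between wedge's own z axis and vertical below 0.07 rad and height (world z) of wedge_tip below 0.006 m and linear speed of each of wedge, cradle below 0.01 m/s); the arm keeps its last pose, push and grip.
It fails at once if the robot itself touches the cradle or the stand (contact force between any of the fingers, the arm and cradle above 1.5 N or contact force between any of the fingers, the arm and stand above 1.5 N).
It fails at once if the packing block, jar or screwdriver is shifted by more than 20 mm (distance of any of packer_mid, jar, driver from where it was at the start of the episode above 0.02 m).
It also fails if it takes over 45 s, if anything falls off the work surface, if the arm or the gripper's body presses on something with over 40 N, if the wrist force passes 120 N, or if a joint passes its speed limit or range.

ROBOT

A 7-joint arm with a two-finger parallel gripper is mounted at the origin on the work surface. World frame = base frame: x ahead of the robot, y to its left, z up, the work surface at z = 0. Lengths are in m, angles in rad, forces in N, time in s.
With the tool pointing down it reaches from about 0.425 to 0.95 m from the base axis. Payload 4.7 kg.
Tool frame: the origin (TCP) lies on the centre line of the jaws, within the pads' length; the fingertips stand 14 mm ahead of it and the grasp point (between the pads) lies 5 mm behind it; z points along the fingers, y is the line along which they close (so a half turn about z gives the same grasp; the last joint's range is limited). The gripper opens to 87 mm and grips with 3 to 60 N. Pads are 19 mm wide; open, the fingers measure 117 mm over their backs; the gripper's body (75 mm by 190 mm) begins 51 mm behind the grasp point.
Start: joints at [-1.164, 0.469, -0.049, 1.532, 0.024, 1.141, -0.082], TCP at [0.285, 0.612, 0.237] pointing down, gripper open.
Joint ranges: [-2.59, 2.59], [-0.33, 1.99], [-1.39, 1.29], [0.1, 2.45], [-1.04, 4.18], [0.21, 1.99], [-2.66, 2.66]. Speed limits (rad/s): [2.57, 2.57, 3.14, 3.14, 3.14, 3.14, 3.14].

INTERFACE

Orientations are given as a unit quaternion [w, x, y, z].
In Python, from cell import r gives the robot as it stands. The module is installed in compiled form; this text tells all that it offers.
- The arm moves only by the tool apply_moves, never from a script. Its argument "plan" is a list of rows, each a list of 7 numbers: the opening, from -1 (shut) to 1 (fully open), then the shift along the world's x, y, z in m, then the turn, a rotation vector about the world's x, y, z in degrees. In form: [[jaw, tx, ty, tz, wx, wy, wz], ...]. A call has 1 to 5 rows; each row shifts and turns the commanded pose from where the row before left it; what a row does not reach is not made up. A row lasts 1/12 s, in which the tool goes at most 41.7 mm and 7.16 degrees, less where a joint would pass 70% of its speed; a pose out of reach is approached as far as the arm can. A call with a gripper value outside its range is refused whole. The fingers move at their own pace and stop on an object; "newtons" is the grip in N (left out, the last holds). Time passes only in rows, so rows that do not move let the fingers close. It gives the time, the measured TCP pose, the force, the opening and the grip force at its end, in the units of the state.
- r.get_obs(): the state, without advancing time (a new reading comes with each control period).
- r.snapshot(name): name is "scene" or "side" or "wrist"; returns the picture (480x640x3 uint8, red, green, blue); there is no depth.
- r.camera_params(name): a dict with "vertical_fov" (degrees; the focal length in pixels is half the picture's height over the tangent of half this angle, whatever the lens; pixels are square), "cx", "cy" (the principal point, pixels), "extrinsics" (4x4, takes a point from camera to world coordinates); the wrist camera has in their place "mount" (4x4, takes a point from camera to tool coordinates, whose origin is the TCP and whose axes are the flange's). Camera axes: x right, y up, looking along -z (the intrinsics and any distortion apply to the point x, -y, -z); pixel columns grow to the right and rows downward; lengths in m; the calibration is good to about 2 mm. A picture is of the moment at which its call begins: read the wrist's pose just before it. camera_params takes no time and is no camera call.
- r.sign_off(): hands the job in; it is judged then, once.
The state is a dict: "t": time; "q": joint angles; "qvel": joint speeds; "joint_torque": joint torques, N m; "eef_pos": TCP position; "tcp_rot": TCP orientation; "ft_force": force on the tool from outside, world axes, zero at the start; "ft_torque": the same for the moment, N m; "opening": finger opening in m; "grasp_force": force on a finger pad.
Only numpy, scipy, OpenCV 4.12 (cv2) and the standard library are available. Lean on these libraries where they do the work, as an engineer would, in place of code of your own. Each camera call takes 0.05 s, during which the arm holds its last target. There are 200 camera calls.

## Working session

There is one attempt and no reset: what is moved stays moved. The work goes in short steps, Python scripts to look and compute and a tool call to move; the robot and the scene stay as the last step left them, time stands still between calls to the robot, and variables do not carry over. Pictures are saved under pics/ and viewed, at most 10 in all, crops included, and the job is handed in when it is done.

Besides the shell and the picture viewer there is one more tool, called after ">>>" in YAML: its name, and indented under it one key for each argument. apply_moves: Moves the arm, as the interface text tells. Its arguments: {"type":"object","properties":{"plan":{"type":"array","items":{"type":"array","items":{"type":"number"}}},"newtons":{"type":"number"}},"required":["plan"]}

```bash
mkdir -p pics; python3 - <<'E'
from cell import r
import cv2
o=r.get_obs(); print({k:o[k] for k in('t','eef_pos','tcp_rot','opening')})
for n in('scene','side','wrist'):
    p=r.camera_params(n); print(n,p)
    cv2.imwrite(f'pics/{n}0.png',r.snapshot(n)[:,:,::-1])
E
```

```text
{'t': 0.0, 'eef_pos': array([0.28471508, 0.6114019 , 0.2355158 ]), 'tcp_rot': array([-1.63321659e-04,  2.16163038e-01,  9.76356817e-01, -9.38587505e-04]), 'opening': 0.08699094655141572}
scene {'vertical_fov': 45.49332398495588, 'cx': 320.8555776098406, 'cy': 240.91043149745494, 'extrinsics': array([[-1.12380615e-01, -7.01702135e-01,  7.03551498e-01,
         1.44520754e+00],
       [ 9.93665214e-01, -7.95028743e-02,  7.94275487e-02,
         9.23923538e-02],
       [ 1.99885837e-04,  7.08020767e-01,  7.06191584e-01,
         9.16208710e-01],
       [ 0.00000000e+00,  0.00000000e+00,  0.00000000e+00,
         1.00000000e+00]])}
side {'vertical_fov': 52.0121395166354, 'cx': 321.8529365894082, 'cy': 242.674236859949, 'extrinsics': array([[-0.69556794,  0.39975026, -0.59697988,  0.05237207],
       [-0.71808998, -0.36013756,  0.59552306,  0.55704074],
       [ 0.02306562,  0.84291202,  0.53755679,  0.53625803],
       [ 0.        ,  0.        ,  0.        ,  1.        ]])}
wrist {'vertical_fov': 63.77462483551762, 'cx': 321.2952951927515, 'cy': 238.54997588241707, 'mount': array([[-4.55780528e-04,  9.61489423e-01,  2.74841556e-01,
         7.39742768e-02],
       [ 9.99999282e-01,  1.33725391e-04,  1.19052103e-03,
         1.43585750e-03],
       [ 1.10792008e-03,  2.74841901e-01, -9.61488794e-01,
        -1.47815906e-01],
       [ 0.00000000e+00,  0.00000000e+00,  0.00000000e+00,
         1.00000000e+00]])}
```

View pics/scene0.png

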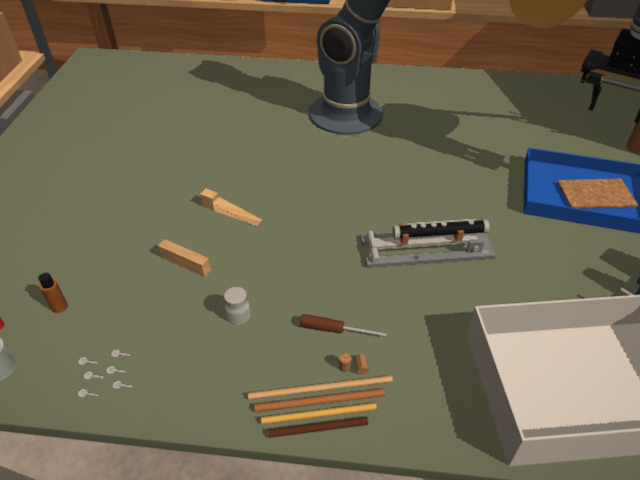

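View pics/side0.png

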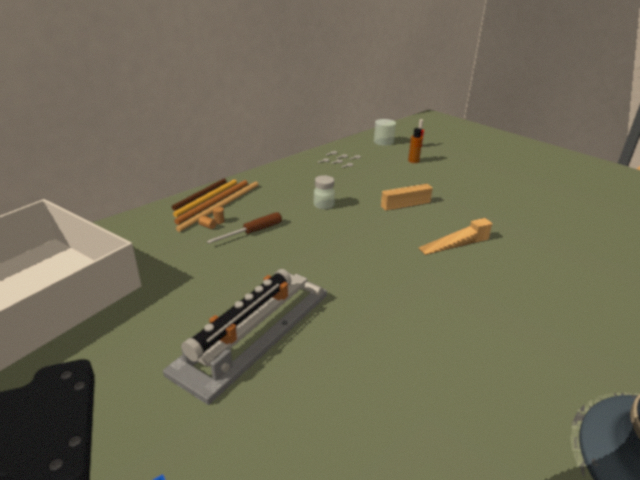

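Scene view: wedge grip block is at about (209,199) with the tip at (261,222). The foot crossbar is at about (373,245), the pivot at (475,246), the packer at (184,257) and the jar at (237,306). I'll enlarge the key areas next.

```bash
python3 - <<'E'
import cv2,numpy as np
s=cv2.imread('pics/scene0.png');d=cv2.imread('pics/side0.png')
def c(im,x,y,w,h,k): return cv2.resize(im[y:y+h,x:x+w],None,fx=k,fy=k,interpolation=cv2.INTER_CUBIC)
a=c(s,190,180,80,50,5);b=c(s,355,210,150,60,5)
e=c(d,410,210,100,50,4);f=c(d,160,260,180,145,4)
top=np.zeros((300,800,3),np.uint8);top[:250,:400]=a;top[:200,400:800]=e
m=np.zeros((600,800,3),np.uint8);m[:250,:400]=a;m[:200,400:800]=e;m[250:550,:750]=b
cv2.imwrite('pics/c1.png',m);cv2.imwrite('pics/c2.png',f)
E
```

```text
(no output)
```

View pics/c1.png

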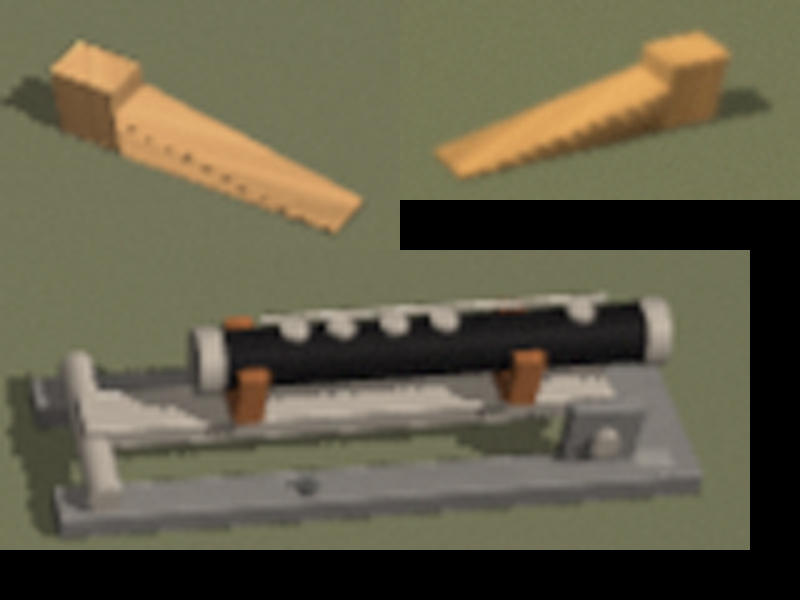

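View pics/c2.png

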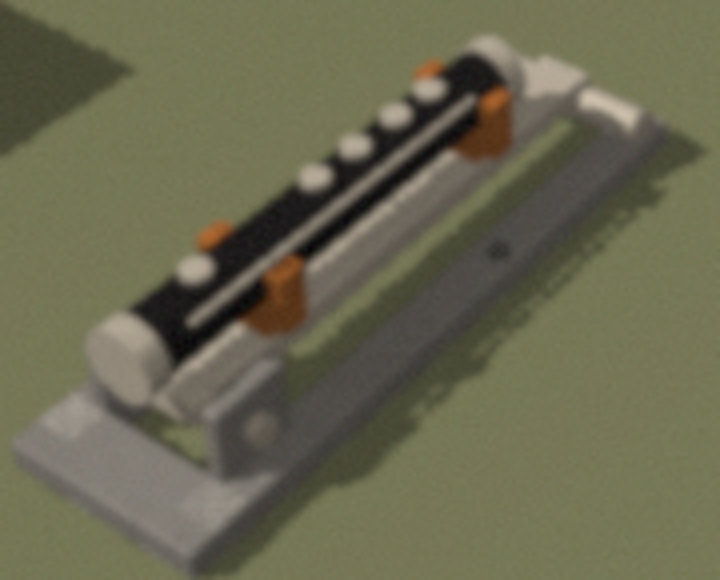

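Crops: the wedge's block-top corners and tip edge, the rail corners and the crossbar ends are clear in both views. I'll fit planar poses jointly.

```bash
cat > h.py <<'E'
from cell import r
import numpy as np
from scipy.optimize import least_squares
from scipy.spatial.transform import Rotation as R
def proj(p,name,E=None):
    c=r.camera_params(name); E=c['extrinsics'] if E is None else E
    f=240/np.tan(np.radians(c['vertical_fov']/2)); q=(np.asarray(p)-E[:3,3])@E[:3,:3]
    return np.c_[c['cx']+f*q[:,0]/-q[:,2],c['cy']-f*q[:,1]/-q[:,2]]
def world(v,L):
    c,s=np.cos(v[2]),np.sin(v[2]); L=np.asarray(L,float)/1000
    return np.c_[v[0]+c*L[:,0]-s*L[:,1],v[1]+s*L[:,0]+c*L[:,1],L[:,2]]
def fit(x0,data): # data: list of (name, locals mm, pixels)
    g=lambda v:np.concatenate([(proj(world(v,L),n)-np.array(P)).ravel() for n,L,P in data])
    s=least_squares(g,x0,loss='soft_l1'); return s.x,g(s.x).reshape(-1,2)
E
python3 - <<'E'
from h import *
b=lambda a:[(355+u/5,210+(v-250)/5) for u,v in a]
c2=lambda a:[(160+u/4,260+v/4) for u,v in a]
a5=lambda a:[(190+u/5,180+v/5) for u,v in a]
e=lambda a:[(410+(u-400)/4,210+v/4) for u,v in a]
st=[('scene',[(-20,-44,14),(-20,-44,0),(255,-44,14),(0,-42,22),(0,42,22),(-20,44,14)],b([(58,514),(62,537),(700,475),(103,490),(78,362),(35,380)])),
('side',[(255,44,14),(255,-44,14),(-20,44,14)],c2([(195,553),(15,442),(658,125)]))]
wd=[('scene',[(-78,-12,40),(-78,12,40),(-42,12,40),(-42,-12,40),(78,12,3),(78,-12,3),(-42,-12,0)],a5([(52,68),(82,40),(143,68),(115,93),(362,201),(337,230),(120,153)])),
('side',[(-42,-12,40),(-42,12,40),(-78,-12,40),(-78,12,40),(78,-12,3),(78,12,3)],e([(643,48),(672,68),(697,30),(730,50),(437,153),(463,173)]))]
for n,d,x0 in(('stand',st,(.6,.1,1.5)),('wedge',wd,(.5,-.2,1.5))):
    v,res=fit(x0,d); print(n,v.round(4),np.degrees(v[2]).round(2)); print(res.round(1).tolist())
    print(world(v,[(0,0,0),(-60,0,20),(78,0,0)]).round(4).tolist())
E
```

```text
stand [0.5551 0.1106 1.7757] 101.74
[[1.8, 0.4], [0.6, 0.2], [-1.6, -0.3], [2.1, 1.4], [1.1, -0.2], [0.5, -1.3], [0.5, -1.1], [0.1, -2.5], [1.1, 0.5]]
[[0.5551, 0.1106, 0.0], [0.5673, 0.0519, 0.02], [0.5393, 0.187, 0.0]]
wedge [ 0.4626 -0.2315  1.2089] 69.27
[[-0.7, -0.3], [-0.8, -0.5], [-0.5, -1.6], [-0.7, -0.7], [0.2, -1.0], [-0.2, -0.6], [0.5, -0.0], [-0.5, -0.8], [-0.2, -0.2], [0.2, 0.6], [-0.4, 1.0], [-1.2, -0.2], [-1.0, 1.0]]
[[0.4626, -0.2315, 0.0], [0.4414, -0.2876, 0.02], [0.4902, -0.1586, 0.0]]
```

>>> apply_moves:
  plan:
    - [1,0.018,-0.034,0,0,0,-3.5]
    - [1,0.018,-0.034,0,0,0,-3.5]
    - [1,0.018,-0.034,0,0,0,-3.5]
    - [1,0.018,-0.034,0,0,0,-3.5]
    - [1,0.018,-0.034,0,0,0,-3.5]
  newtons: 20

```text
t: 0.57
eef_pos: [0.3753, 0.4401, 0.2363]
tcp_rot: [-0.0, 0.363, 0.932, -0.0]
ft_force: [0.5, -0.1, 0.1]
opening: 0.0872
grasp_force: 0.0
```

>>> apply_moves:
  plan:
    - [1,0.018,-0.034,0,0,0,-3.5]
    - [1,0.018,-0.034,0,0,0,-3.5]
    - [1,0.018,-0.034,0,0,0,-3.5]
    - [1,0.018,-0.034,0,0,0,-3.5]
    - [1,0.018,-0.034,0,0,0,-3.5]

```text
t: 0.98
eef_pos: [0.4653, 0.2701, 0.2365]
tcp_rot: [-0.0, 0.501, 0.865, 0.0]
ft_force: [0.4, 0.8, -0.0]
opening: 0.0868
grasp_force: 0.0
```

>>> apply_moves:
  plan:
    - [1,0.018,-0.034,0,0,0,-3.5]
    - [1,0.018,-0.034,0,0,0,-3.5]
    - [1,0.012,-0.036,0,0,0,-3.5]
    - [1,0.008,-0.038,0,0,0,-3.5]
    - [1,0,0,0,0,0,0]

```text
t: 1.4
eef_pos: [0.5226, 0.1202, 0.2368]
tcp_rot: [0.002, 0.607, 0.794, -0.001]
ft_force: [0.2, -1.0, 1.6]
opening: 0.0871
grasp_force: 0.0
```

```bash
python3 - <<'E'
from h import *
import cv2
o=r.get_obs(); print(o['t'],o['eef_pos'],o['tcp_rot'],o['q'])
cv2.imwrite('pics/w1.png',r.snapshot('wrist')[:,:,::-1])
np.savez('w1.npz',p=o['eef_pos'],q=o['tcp_rot'])
E
```

```text
1.4 [0.52260305 0.1202436  0.23678227] [ 0.00185994  0.60749388  0.79432077 -0.0014993 ] [-0.57641558  0.24400934  0.32329745  1.87852879 -0.08392604  1.03289733
  0.04600107]
```

View pics/w1.png

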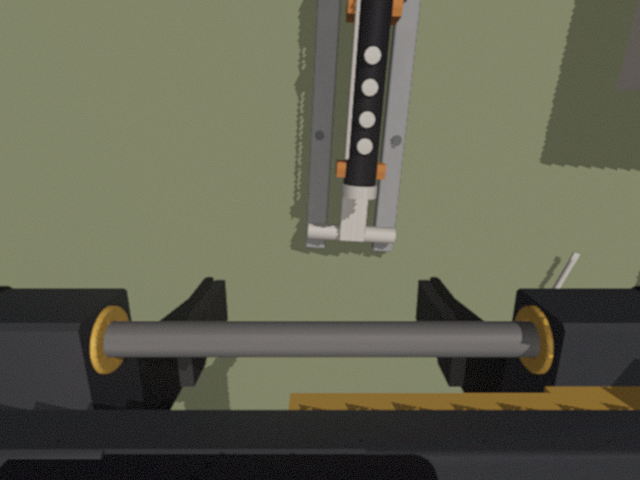

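Wrist view: crossbar ends at (308,231) and (395,235), rail front corners at about (307,245) and (391,249). The outer rail edges leave the picture at (317,0) and (420,0).

```bash
python3 - <<'E'
from h import *
import cv2
d=np.load('w1.npz'); q=d['q']; T=np.eye(4); T[:3,:3]=R.from_quat(np.r_[q[1:],q[0]]).as_matrix(); T[:3,3]=d['p']
c=r.camera_params('wrist'); E=T@c['mount']; f=240/np.tan(np.radians(c['vertical_fov']/2))
def ray(u,v,z):
    k=E[:3,:3]@[(u-c['cx'])/f,-(v-c['cy'])/f,-1]; return E[:3,3]+k*(z-E[2,3])/k[2]
P={n:ray(*a) for n,a in dict(bl=(308,231,.022),br=(395,235,.022),rl=(307,244,.014),rr=(391,247,.014),tl=(317,0,.014),tr=(420,0,.014)).items()}
for n in P: print(n,P[n].round(4))
m=(P['bl']+P['br'])/2; print('foot',m,'len',np.linalg.norm(P['bl']-P['br']))
ax=(P['bl']-P['br']); print('yaw bar',np.degrees(np.arctan2(ax[1],ax[0]))-90)
for a,b in('tl','rl'),('tr','rr'):
    e=P[a]-P[b]; print('yaw rail',np.degrees(np.arctan2(e[1],e[0])))
print('railmid',(P['rl']+P['rr'])/2,np.linalg.norm(P['rl']-P['rr']))
im=cv2.imread('pics/w1.png'); cv2.imwrite('pics/w1c.png',cv2.resize(im[0:260,280:440],None,fx=2.3,fy=2.3,interpolation=2))
E
```

```text
bl [0.5174 0.0962 0.022 ]
br [0.6004 0.1145 0.022 ]
rl [0.5202 0.0807 0.014 ]
rr [0.6025 0.0998 0.014 ]
tl [0.474  0.2922 0.014 ]
tr [0.5582 0.315  0.014 ]
foot [0.55890182 0.10536239 0.022     ] len 0.08492148202231471
yaw bar -257.5652529377883
yaw rail 102.31938198868403
yaw rail 101.6438333827295
railmid [0.56134622 0.09023583 0.014     ] 0.08453898618335894
```

View pics/w1c.png

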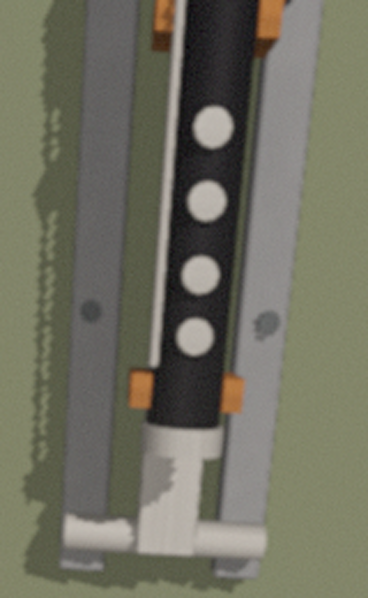

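The wrist view agrees with the fixed cameras: foot at about (0.558,0.107), stand yaw about 102°. Next is the wedge.

>>> apply_moves:
  plan:
    - [1,-0.007,-0.034,0,0,0,-3]
    - [1,-0.007,-0.034,0,0,0,-3]
    - [1,-0.007,-0.034,0,0,0,-3]
    - [1,-0.007,-0.034,0,0,0,-3]
    - [1,-0.007,-0.034,0,0,0,-3]

```text
t: 1.87
eef_pos: [0.4853, -0.0402, 0.2365]
tcp_rot: [-0.0, 0.701, 0.713, 0.0]
ft_force: [1.0, -0.2, -0.1]
opening: 0.0871
grasp_force: 0.0
```

>>> apply_moves:
  plan:
    - [0.3,-0.007,-0.034,0,0,0,-3]
    - [0.3,-0.007,-0.034,-0.02,0,0,-3]
    - [0.3,-0.007,-0.034,-0.02,0,0,-3]
    - [0.3,-0.007,-0.034,-0.02,0,0,-3]
    - [0.3,-0.006,-0.034,-0.02,0,0,-3]

```text
t: 2.28
eef_pos: [0.4518, -0.2101, 0.1559]
tcp_rot: [-0.0, 0.788, 0.616, 0.001]
ft_force: [0.6, 0.2, -0.1]
opening: 0.062
grasp_force: 0.0
```

>>> apply_moves:
  plan:
    - [0.3,-0.006,-0.034,-0.02,0,0,-3]
    - [0.3,-0.006,-0.033,-0.02,0,0,-3]
    - [0.3,0,0,0,0,0,0]
    - [0.3,0,0,0,0,0,0]

```text
t: 2.62
eef_pos: [0.4388, -0.2776, 0.1153]
tcp_rot: [-0.001, 0.82, 0.573, -0.001]
ft_force: [-0.2, 0.1, 0.0]
opening: 0.0567
grasp_force: 0.0
```

```bash
python3 - <<'E'
from h import *
import cv2
o=r.get_obs(); q=o['tcp_rot']; print(o['t'],o['eef_pos'],np.degrees(2*np.arctan2(q[2],q[1])),o['opening'])
cv2.imwrite('pics/w2.png',r.snapshot('wrist')[:,:,::-1])
np.savez('w2.npz',p=o['eef_pos'],q=q)
E
```

```text
2.6167 [ 0.43884583 -0.27763122  0.11528059] 69.89534527978824 0.056713975897713376
```

View pics/w2.png

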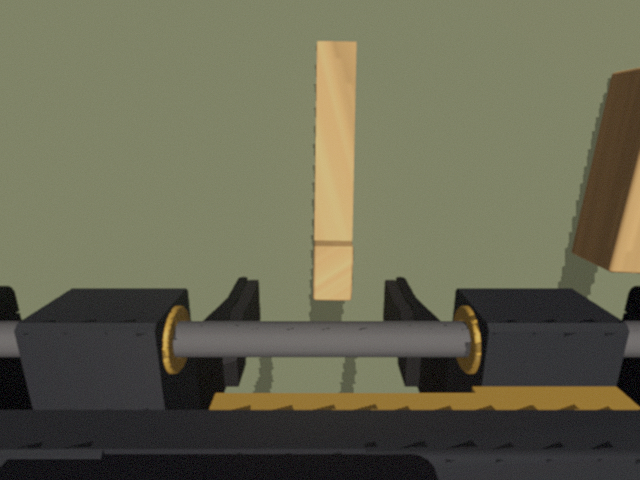

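Wedge seen from the wrist: tip corners at (317,41) and (357,41), rear block top corners at (314,299) and (351,300), and the packer well to the right.

```bash
cat >> h.py <<'E'
def wcam(p,q):
    T=np.eye(4); T[:3,:3]=R.from_quat(np.r_[q[1:],q[0]]).as_matrix(); T[:3,3]=p
    return T@r.camera_params('wrist')['mount']
def ray(E,u,v,z):
    c=r.camera_params('wrist'); f=240/np.tan(np.radians(c['vertical_fov']/2))
    k=E[:3,:3]@[(u-c['cx'])/f,-(v-c['cy'])/f,-1]; return E[:3,3]+k*(z-E[2,3])/k[2]
E
python3 - <<'E'
from h import *
d=np.load('w2.npz'); E=wcam(d['p'],d['q'])
g=lambda v:(proj(world(v,L),'wrist',E)-np.array(P)).ravel()
L=[(78,12,3),(78,-12,3),(-78,12,40),(-78,-12,40),(-42,12,40),(-42,-12,40)]
P=[(317,41),(357,41),(314,299.5),(351,300),(314.5,241),(352,242)]
s=least_squares(g,(.46,-.23,1.2)); print(s.x,np.degrees(s.x[2]),g(s.x).round(1)); print(world(s.x,[(-60,0,20),(78,0,0)]))
E
```

```text
[ 0.46504889 -0.23313569  1.2028503 ] 68.91824566118339 [ 0.3 -2.5 -0.4 -1.8 -0.9 -0.6  0.2 -0.5 -0.7  3.2  1.5  2.8]
[[ 0.4434669  -0.28911978  0.02      ]
 [ 0.49310546 -0.16035638  0.        ]]
```

>>> apply_moves:
  plan:
    - [0.3,0.004,-0.011,-0.02,0,0,-1]
    - [0.3,0,0,-0.03,0,0,0]
    - [0.3,0,0,-0.03,0,0,0]
    - [0.3,0,0,-0.013,0,0,0]
    - [0.3,0,0,0,0,0,0]

```text
t: 3.08
eef_pos: [0.4438, -0.2844, 0.0215]
tcp_rot: [-0.003, 0.823, 0.569, -0.0]
ft_force: [0.3, -0.1, 0.5]
opening: 0.0566
grasp_force: 0.0
```

>>> apply_moves:
  plan:
    - [-1,0,0,0,0,0,0]
    - [-1,0,0,0,0,0,0]
    - [-1,0,0,0,0,0,0]
    - [-1,0,0,0,0,0,0]
    - [-1,0,0,0,0,0,0]
  newtons: 25

```text
t: 3.5
eef_pos: [0.4447, -0.2881, 0.0246]
tcp_rot: [0.001, 0.824, 0.567, 0.001]
ft_force: [-1.4, -0.6, -0.7]
opening: 0.0309
grasp_force: 0.0
```

```bash
python3 - <<'E'
from h import *
import cv2
o=r.get_obs(); q=o['tcp_rot']; print(o['t'],o['eef_pos'],np.degrees(2*np.arctan2(q[2],q[1])),o['opening'],o['grasp_force'],o['ft_force'])
cv2.imwrite('pics/w3.png',r.snapshot('wrist')[:,:,::-1])
np.savez('w3.npz',p=o['eef_pos'],q=q)
E
```

```text
3.5 [ 0.44465634 -0.2881248   0.02459871] 69.05858927295627 0.030945766315944256 0.0 [-1.44970444 -0.59217216 -0.72336139]
```

View pics/w3.png

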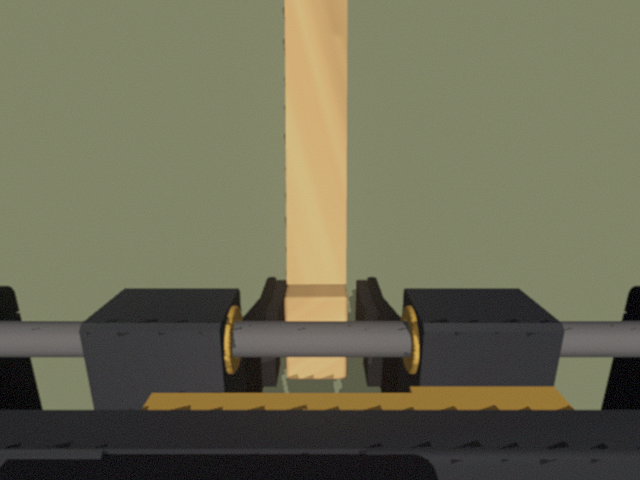

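The jaws straddle the block centrally (block columns 286–347) and haven't quite closed, so I'll finish the grip.

>>> apply_moves:
  plan:
    - [-1,0,0,0,0,0,0]
    - [-1,0,0,0,0,0,0]
    - [-1,0,0,0,0,0,0]
    - [-1,0,0,0,0,0,0]

```text
t: 3.88
eef_pos: [0.4441, -0.2881, 0.0242]
tcp_rot: [0.0, 0.824, 0.567, 0.0]
ft_force: [-1.9, 1.5, 6.0]
opening: 0.0237
grasp_force: 25.0
```

>>> apply_moves:
  plan:
    - [-1,0,0,0.005,0,0,0]
    - [-1,0.015,0.01,0,0,0,3.3]
    - [-1,0.02,0.02,0,0,0,4]
    - [-1,0.02,0.025,0,0,0,4]
    - [-1,0.02,0.025,0,0,0,4]

```text
t: 4.3
eef_pos: [0.5203, -0.2069, 0.0287]
tcp_rot: [0.0, 0.74, 0.673, 0.0]
ft_force: [1.0, 0.3, -1.1]
opening: 0.0238
grasp_force: 25.0
```

>>> apply_moves:
  plan:
    - [-1,0.02,0.025,0,0,0,4]
    - [-1,0.02,0.025,0,0,0,4]
    - [-1,0.02,0.025,0,0,0,4]
    - [-1,0.014,0.026,0,0,0,4]
    - [-1,0,0.02,0,0,0,1.7]

```text
t: 4.72
eef_pos: [0.5971, -0.0828, 0.0288]
tcp_rot: [0.001, 0.626, 0.78, 0.002]
ft_force: [0.0, 0.6, -0.6]
opening: 0.0237
grasp_force: 25.0
```

>>> apply_moves:
  plan:
    - [-1,0,0.01,0,0,0,0]
    - [-1,0,0,0,0,0,0]
    - [-1,0,0,0,0,0,0]
    - [-1,0,0,0,0,0,0]

```text
t: 5.05
eef_pos: [0.5924, -0.0792, 0.0287]
tcp_rot: [0.0, 0.63, 0.776, -0.001]
ft_force: [0.2, -0.0, 0.1]
opening: 0.0238
grasp_force: 25.0
```

```bash
python3 - <<'E'
from h import *
import cv2
o=r.get_obs(); q=o['tcp_rot']; print(o['t'],o['eef_pos'],q,np.degrees(2*np.arctan2(q[2],q[1])),o['opening'],o['grasp_force'],o['ft_force'])
w=r.snapshot('wrist')[:,:,::-1]
np.savez('w4.npz',p=o['eef_pos'],q=q)
s=r.snapshot('scene')[:,:,::-1]
cv2.imwrite('pics/w4.png',w);cv2.imwrite('pics/s4.png',s)
E
```

```text
5.05 [ 0.59240249 -0.07916634  0.02868804] [ 4.12491492e-04  6.30118029e-01  7.76499035e-01 -5.90080075e-04] 101.88231385650863 0.02381772950979221 24.999449062161148 [ 0.21813966 -0.0325462   0.11982755]
```

View pics/w4.png

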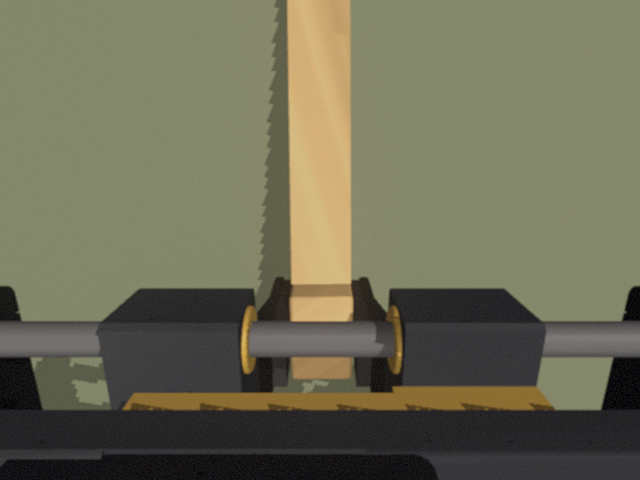

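The wedge is gripped squarely, aligned with the tool at 101.9°. It sits about 5 mm off to the stand's +y side, so I'll correct that, lower it and slide in.

>>> apply_moves:
  plan:
    - [-1,0.005,0.001,0,0,0,0]
    - [-1,0,0,-0.005,0,0,0]
    - [-1,0,0,0,0,0,0]
    - [-1,0,0,0,0,0,0]

```text
t: 5.48
eef_pos: [0.5991, -0.0769, 0.0239]
tcp_rot: [0.001, 0.629, 0.777, 0.001]
ft_force: [1.7, -1.3, 2.8]
opening: 0.0238
grasp_force: 25.0
```

>>> apply_moves:
  plan:
    - [-1,-0.002,0.01,0,0,0,0]
    - [-1,-0.002,0.01,0,0,0,0]
    - [-1,-0.002,0.01,0,0,0,0]
    - [-1,-0.002,0.01,0,0,0,0]
    - [-1,0,0,0,0,0,0]

```text
t: 5.9
eef_pos: [0.5898, -0.0327, 0.0239]
tcp_rot: [-0.0, 0.628, 0.778, 0.001]
ft_force: [-0.1, 0.9, 5.1]
opening: 0.0235
grasp_force: 25.0
```

>>> apply_moves:
  plan:
    - [-1,-0.002,0.01,0,0,0,0]
    - [-1,-0.002,0.01,0,0,0,0]
    - [-1,-0.002,0.01,0,0,0,0]
    - [-1,0,0,0,0,0,0]
    - [-1,0,0,0,0,0,0]

```text
t: 6.32
eef_pos: [0.5837, -0.0027, 0.0239]
tcp_rot: [-0.001, 0.628, 0.778, 0.001]
ft_force: [0.5, 0.8, 7.4]
opening: 0.0242
grasp_force: 25.0
```

```bash
python3 - <<'E'
from h import *
import cv2
o=r.get_obs(); q=o['tcp_rot']; print(o['t'],o['eef_pos'],q,np.degrees(2*np.arctan2(q[2],q[1])),o['ft_force'])
w=r.snapshot('wrist')[:,:,::-1]
np.savez('w5.npz',p=o['eef_pos'],q=q)
s=r.snapshot('scene')[:,:,::-1]; d=r.snapshot('side')[:,:,::-1]
m=np.zeros((600,800,3),np.uint8)
m[:360,:480]=cv2.resize(w,(480,360))
k=cv2.resize(s[190:270,300:420],None,fx=3,fy=3,interpolation=2); m[360:600,:360]=k
k=cv2.resize(d[220:340,270:380],None,fx=2.9,fy=2.9,interpolation=2); m[:k.shape[0],480:480+k.shape[1]]=k
cv2.imwrite('pics/m5.png',m); cv2.imwrite('pics/w5.png',w)
E
```

```text
6.3167 [ 0.5837237  -0.00273204  0.02390131] [-7.08725842e-04  6.28021736e-01  7.78195014e-01  8.47291437e-04] 102.19130335626988 [0.54681119 0.80906664 7.3645518 ]
```

View pics/m5.png

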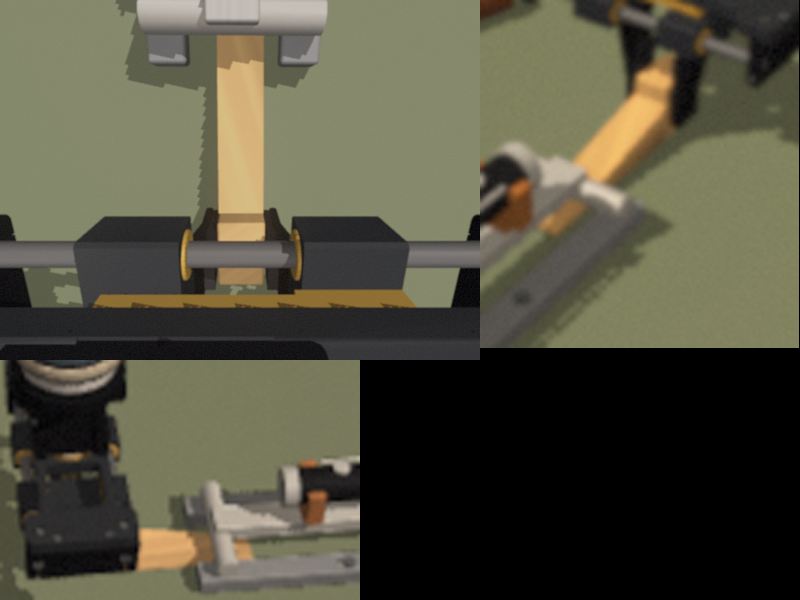

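The blade has passed under the foot between the rails. In the wrist panel the bar spans columns 137–327 with its front edge at row 35, and the blade spans 217–264, about 3 mm off centre. I'll work out the remaining push from the bar edge.

```bash
python3 - <<'E'
from h import *
d=np.load('w5.npz'); E=wcam(d['p'],d['q']); k=640/480
a=np.radians(102); ux=np.array([np.cos(a),np.sin(a),0]); uy=np.array([-ux[1],ux[0],0])
for n,u,v,z,off in(('barfront',240,35,.019,7.5),('railL',167,60,.014,20),('railR',300,60,.014,20),('barL',138,15,.022,0),('barR',327,15,.022,0)):
    e=ray(E,u*k,v*k,z)-d['p']; print(n,(1000*e@ux+off).round(1),(1000*e@uy).round(1))
e=np.array([.5580,.1065,0])-d['p']; print('est foot-TCP',1000*e@ux)
E
```

```text
barfront 111.3 -1.0
railL 113.1 36.1
railR 113.3 -31.5
barL 111.6 46.3
barR 111.8 -41.3
est foot-TCP 112.19331217602647
```

>>> apply_moves:
  plan:
    - [-1,-0.003,0.004,0,0,0,0]
    - [-1,-0.001,0.005,0,0,0,0]
    - [-1,-0.001,0.005,0,0,0,0]
    - [-1,-0.001,0.005,0,0,0,0]
    - [-1,-0.001,0.005,0,0,0,0]
  newtons: 40

```text
t: 6.88
eef_pos: [0.5769, 0.0181, 0.0239]
tcp_rot: [0.001, 0.629, 0.777, -0.0]
ft_force: [1.5, -3.9, 5.7]
opening: 0.0236
grasp_force: 40.0
```

>>> apply_moves:
  plan:
    - [-1,-0.001,0.004,0,0,0,0]
    - [-1,-0.001,0.004,0,0,0,0]
    - [-1,-0.001,0.004,0,0,0,0]
    - [-1,-0.001,0.004,0,0,0,0]
    - [-1,0,0,0,0,0,0]

```text
t: 7.3
eef_pos: [0.5731, 0.0326, 0.0239]
tcp_rot: [0.002, 0.629, 0.777, -0.001]
ft_force: [1.5, -6.8, 5.4]
opening: 0.0235
grasp_force: 40.0
```

>>> apply_moves:
  plan:
    - [-1,-0.001,0.004,0,0,0,0]
    - [-1,-0.001,0.003,0,0,0,0]
    - [-1,0,0,0,0,0,0]
    - [-1,0,0,0,0,0,0]
    - [-1,0,0,0,0,0,0]

```text
t: 7.72
eef_pos: [0.5712, 0.0392, 0.0239]
tcp_rot: [0.002, 0.63, 0.777, -0.001]
ft_force: [1.3, -7.9, 6.0]
opening: 0.024
grasp_force: 40.0
```

```bash
python3 - <<'E'
from h import *
import cv2
o=r.get_obs(); q=o['tcp_rot']; p=o['eef_pos'];d=np.load('w5.npz')
a=np.radians(102); ux=np.array([np.cos(a),np.sin(a),0]); uy=np.array([-ux[1],ux[0],0])
e=p-d['p'];print(o['t'],p,q,'adv',1000*e@ux,1000*e@uy,o['ft_force'],o['grasp_force'])
w=r.snapshot('wrist')[:,:,::-1];cv2.imwrite('pics/w6.png',w)
s=r.snapshot('scene'); dd=r.snapshot('side')
# foot motion in fixed views: shift of the bar end patch since the start
for n,im,x,y in(('scene',s,366,258),('side',dd,312,284)):
    old=cv2.imread(f'pics/{n}0.png'); t=cv2.resize(old[y-7:y+8,x-9:x+10],None,fx=8,fy=8,interpolation=2)
    S=cv2.resize(im[y-16:y+17,x-18:x+19,::-1].copy(),None,fx=8,fy=8,interpolation=2)
    m=cv2.matchTemplate(S,t,cv2.TM_CCOEFF_NORMED);_,v,_,l=cv2.minMaxLoc(m);print(n,v,(l[0]/8-9,l[1]/8-9))
E
```

```text
7.7167 [0.5711898  0.03915388 0.02388567] [ 1.52712939e-03  6.29604352e-01  7.76914228e-01 -5.57135701e-04] adv 43.57655044403029 3.551425771819721 [ 1.27754647 -7.9362934   5.99141513] 40.00113406218588
scene 0.6794754266738892 (0.125, 0.125)
side 0.7339367270469666 (0.25, -0.75)
```

>>> apply_moves:
  plan:
    - [-1,-0.001,0.003,0,0,0,0]
    - [-1,0,0.003,0,0,0,0]
    - [-1,0,0,0,0,0,0]
    - [-1,0,0,0,0,0,0]
    - [-1,0,0,0,0,0,0]

```text
t: 8.28
eef_pos: [0.57, 0.0447, 0.0239]
tcp_rot: [0.002, 0.63, 0.777, -0.001]
ft_force: [1.2, -7.7, 5.6]
opening: 0.0238
grasp_force: 40.0
```

```bash
python3 - <<'E'
from h import *
import cv2
o=r.get_obs(); p=o['eef_pos'];d=np.load('w5.npz')
a=np.radians(102); ux=np.array([np.cos(a),np.sin(a),0])
print(p,'tip',26+1000*(p-d['p'])@ux,o['ft_force'],o['qvel'].round(3))
im={n:r.snapshot(n) for n in('scene','side')}
ft=(.558,.1065,a)
for n,ly in(('scene',-38),('side',38)):
    b=proj(world(ft,[(0,ly,22),(0,ly,26)]),n); print(n,'4mm lift px',(b[1]-b[0]).round(2),b[0])
    # cradle bar end of foot: sub-pixel shift of bright bar patch by ECC, masked to the bar
    x,y=b[0].round().astype(int); old=cv2.cvtColor(cv2.imread(f'pics/{n}0.png'),6); new=cv2.cvtColor(im[n],cv2.COLOR_RGB2GRAY)
    c=lambda g:g[y-14:y+15,x-14:x+15].astype(np.float32)
    m=cv2.dilate((c(old)>150).astype(np.uint8),np.ones((3,3)))
    try: print(m.sum(),cv2.findTransformECC(c(old),c(new),np.eye(2,3,dtype=np.float32),cv2.MOTION_TRANSLATION,(3,200,1e-6),m,3))
    except cv2.error as e: print('ecc',e.code)
E
```

```text
[0.57002635 0.04471003 0.02391136] tip 75.25318749748351 [ 1.23644177 -7.72455052  5.57538037] [-0.001  0.001 -0.002  0.    -0.002  0.001  0.001]
scene 4mm lift px [ 0.13 -1.28] [375.50614976 258.81118049]
ecc -7
side 4mm lift px [ 0.04 -1.88] [316.80718134 290.79699897]
ecc -7
```

```bash
python3 - <<'E'
from h import *
import cv2
for n,P in(('side',[(312,286,8,5),(308,284,6,6),(300,280,9,7)]),('scene',[(375,256,4,7),(374,252,5,8),(371,237,4,6)])):
    old=cv2.imread(f'pics/{n}0.png'); im=np.mean([r.snapshot(n) for _ in range(3)],0).astype(np.uint8)[:,:,::-1]
    for x,y,w,h in P:
        c=lambda g,e:cv2.resize(g[y-h-e:y+h+1+e,x-w-e:x+w+1+e].copy(),None,fx=8,fy=8,interpolation=2)
        m=cv2.matchTemplate(c(im,5),c(old,0),cv2.TM_CCOEFF_NORMED);_,v,_,l=cv2.minMaxLoc(m);print(n,x,y,round(v,3),l[0]/8-5,l[1]/8-5)
E
```

```text
side 312 286 0.913 0.0 -1.25
side 308 284 0.83 0.375 -1.25
side 300 280 0.71 -0.125 -1.5
scene 375 256 0.816 0.125 -1.875
scene 374 252 0.856 0.125 -1.375
scene 371 237 0.958 0.375 -0.875
```

Geometry puts the tip about 75 mm past the foot. Both fixed cameras show a lift of about 3–4 mm and everything is still, so I'll hand in.

```bash
python3 -c "
from cell import r
print(r.sign_off())"
```

```text
the job is handed in; nothing more can be done
None
```

I handed the job in with the wedge still gripped at 40 N, its tip about 75 mm past the foot, and the foot about 3–4 mm off the rails (measured from the camera images); the sign-off gave no verdict.

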